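# Feed one weld pad to the end stop

### The arm

A 6-joint arm with a two-finger parallel gripper is mounted at the origin on the work surface. World frame = base frame: x ahead of the robot, y to its left, z up, the work surface at z = 0. Lengths are in m, angles in rad, forces in N, time in s.
With the tool pointing down it reaches from about 0.15 to 0.775 m from the base axis. Payload 6.1 kg.
Tool frame: the origin (TCP) lies at the very end of the fingers, on their centre line; the grasp point (between the pads) lies 19 mm behind it (env.hold_point_z is the distance from the TCP to the grasp point, in m); z points along the fingers, y is the direction in which the jaws open and shut (so a half turn about z gives the same grasp; the last joint's range is limited). The gripper opens to 85 mm and grips with 20 to 120 N. Pads are 22 mm wide; open, the fingers measure 114 mm over their backs; the gripper's body (76 mm by 85 mm) begins 54 mm behind the grasp point. The pads swing forward as they close: fully open they stand 13 mm farther back than shut.
Start: joints at [-1.279, 0.126, -0.04, 1.405, 0, 1.571], TCP at [0.151, -0.503, 0.231] pointing down, gripper open.
Joint ranges: [-2.72, 2.72], [-0.95, 1.95], [-1.27, 1.35], [-1.78, 2.02], [-1.46, 1.47], [-3.14, 3.14]. Speed limits (rad/s): [2.39, 2.39, 3.01, 3.14, 3.14, 3.14].

### API

Orientations are given as a unit quaternion [w, x, y, z].
In Python, from plant import env gives the robot as it stands.
- The arm moves only by the tool apply_moves, never from a script. Its argument "targets" is a list of rows, each an object with "gripper": the opening, from 0 (shut) to 1 (fully open); "translation": the shift along the world's x, y, z in m, a list of three; "yaw": the turn about the world's z in degrees. A call has 1 to 10 rows; each row shifts and turns the pose as measured when the row begins; what a row does not reach is not made up. A row lasts 1/8 s, in which the tool goes at most 62.5 mm and 10.7 degrees, less where a joint would pass 70% of its speed; a pose out of reach is approached as far as the arm can. A call is refused whole if a number of a shift passes 0.0625 or a number of a turn 10.7, either way. A call with a gripper value outside its range is refused whole. The fingers move at their own pace and stop on an object; "newtons" is the grip in N (left out, the last holds). Time passes only in rows, so rows that do not move let the fingers close. It gives the time, the measured TCP pose, the force and the opening at its end, in the units of the state.
- env.sense(): the state, without advancing time (a new reading comes with each control period).
- env.grab_frame(name): name is "scene" or "top"; returns the picture (480x640x3 uint8, red, green, blue); there is no depth.
- env.calibration(name): a dict with "camera_matrix" (3x3 intrinsics, pixels), "origin" and "rotation" of the camera in the world. Camera axes: x right, y down, z forward; pixel columns grow to the right and rows downward; lengths in m; the calibration is good to about 2 mm. A picture is of the moment at which its call begins. calibration takes no time and is no camera call.
- env.close_job(): hands the job in, once; it reports no verdict.
The state is a dict: "clock": time; "q": joint angles; "joint_vel": joint speeds; "joint_torque": joint torques, N m; "tool_pos": TCP position; "tool_rot": TCP orientation; "contact_force": force on the tool from outside, world axes, zero at the start; "ft_torque": the same for the moment, N m; "gripper_width": opening from 0.0 (shut) to 1.0 (fully open).
Only numpy, scipy, OpenCV 4.12 (cv2) and the standard library are available. Lean on these libraries where they do the work, as an engineer would, in place of code of your own. Each camera call takes 0.05 s, during which the arm holds its last target. There are 200 camera calls.

### The job

Press the feeder's plunger all the way in, once, so that a single weld pad comes out of the magazine onto the shelf, and let the plunger spring back. Then nudge that pad along the shelf with a fingertip, without lifting it, until it lies flat and square against the steel end stop bar. The other pads stay in the magazine, and the things standing around are left alone.

Things in the scene. Friction and masses are not known exactly. Their poses are not given: they have to be found in the camera images.
- feeder: Hand-operated feeder for square weld pads, fixed to the table. Origin on the table under the magazine's axis; x points the way pads come out (plunger at -x, shelf at +x), y along the shelf, z up. Magazine: cage of dark steel corner angles about 52 x 52 mm outside, up to z = 70 mm (the feeder's tallest part). Aluminium spring housing behind it at x -62 to -24, y +-23, up to z = 54 mm.
- mouth (a point): On the shelf top, on the magazine's front face: feeder x = 22 mm, y = 0, z = 20 mm; axes as the feeder's. The grey shelf is level with the magazine floor (z = 20 mm) and spans feeder x 14 to 72, y -165 to +165 mm. A rail 8 mm high runs along its far edge, x 66 to 72 mm. The magazine's front angles end 13.5 mm above the shelf, so only the lowest pad can slide out.
- plunger (a joint): Plunger travel (m) along feeder +x: 0 home (sprung out), 0.045 fully in against its hard stop. Spring about 3.5 N at home, 7 N fully in; up to about 10 N in all while it slides a pad from under the stack. Its blade pushes the lowest pad out; let go, it springs back by itself and the stack drops by one pad.
- button (a point): Centre of the outer face of the black palm button at the plunger's end; the face looks along feeder -x, towards the robot. Upright disc, 40 mm diameter, 12 mm thick, centre 25 mm above the table. At home it is at feeder x = -121 mm, y = 0; it moves with the plunger. The rod behind it is 16 mm thick.
- pad0: The lowest pad in the magazine at the start, the one to be fed: square steel weld pad 36 x 36 x 10 mm with a 12 mm hole, 0.09 kg. Origin at the centre of its underside, x and y along its sides, z up. Pushed fully out it lies flat on the shelf in front of the magazine with its centre about 42 mm in feeder x, y about 0.
- pad1: Next pad, lying on pad0 in the magazine; same size, same origin. After the press it drops to the magazine floor (z = 20 mm) and must stay there.
- pad2: Third pad of the stack, same size, stays in the magazine.
- pad3: Top pad of the stack, same size, stays in the magazine.
- stop: End stop: straight steel bar fixed across the shelf to the left or right of the magazine, at varying distance. 48 mm long (its x, across the shelf), 12 mm thick (its y), 24 mm high, with a screw head 13 mm wide and 7 mm high on top. Origin at the centre of its underside, at feeder x = 42 mm; axes as the feeder's. The pad goes against the flat face towards the magazine, 6 mm from the origin.
- holddown: Round black star knob on a stud, 36 mm diameter, 30 mm high, that holds the feeder down at the other end of the shelf; origin at the centre of its underside on the shelf. Fixed; not part of the job.
- collar: Short cut-off of round stainless tube standing on end, 60 mm diameter, 35 mm high, beside the feeder; origin at the centre of its underside. Leave it alone.
- tape: Yellow tape measure with black sides, 66 x 36 x 60 mm high, beside the feeder; origin at the centre of its underside. Leave it alone.
- endcap: Green plastic pipe end cap, 58 mm diameter, 22 mm high, beyond the feeder's shelf; origin at the centre of its underside. Leave it alone.
- cone1: Stainless cone reducer standing wide end down, 64 mm at the foot, 38 mm at the top, 112 mm high, away to one side; origin at the centre of its underside. Leave it alone.
- cone2: A second cone reducer like cone1, away to the other side; origin at the centre of its underside. Leave it alone.
- tin: Grey rectangular solvent tin with black cap, 58 x 98 x 163 mm high, off to the left; origin at the centre of its underside. Leave it alone.
- hammer: Hammer lying down, 260 mm long, 26 mm thick, off to the right; origin at the centre of its underside (mid-length of the hammer). Leave it alone.

How it is judged:
By the outcome, as a careful person would: the job done as asked, in the order asked, and still so for the second after the job is handed in, with the robot touching nothing.
It also fails if it takes over 45 s, if anything falls off the work surface, if the arm or the gripper's body presses on something with over 40 N, if the wrist force passes 120 N, or if a joint passes its speed limit or range.

## Working session

There is one attempt and no reset: what is moved stays moved. The work goes in short steps, Python scripts to look and compute and a tool call to move; the robot and the scene stay as the last step left them, time stands still between calls to the robot, and variables do not carry over. Pictures are saved under pics/ and viewed, about 8 in all and at most 12, crops included, and the job is handed in when it is done.

Besides the shell and the picture viewer there is one more tool, called after "Request:" by a JSON object that holds its "name" and its "arguments". apply_moves: Moves the arm, as the interface text tells. Its arguments: {"type":"object","properties":{"targets":{"type":"array","items":{"type":"object","properties":{"gripper":{"type":"number"},"translation":{"type":"array","items":{"type":"number"}},"yaw":{"type":"number"}}}},"newtons":{"type":"number"}},"required":["targets"]}

```bash
mkdir -p pics; ls; python3 - <<'E'
from plant import env
import cv2
for n in ("scene","top"):
    f=env.grab_frame(n); cv2.imwrite(f"pics/{n}0.png",f[:,:,::-1]); c=env.calibration(n); print(n,c)
print(env.sense())
E
```

```text
pics
scene {'camera_matrix': array([[458.86016761,   0.        , 321.27319578],
       [  0.        , 458.86016761, 239.24729445],
       [  0.        ,   0.        ,   1.        ]]), 'origin': array([1.05748345, 0.71264816, 0.91677702]), 'rotation': array([-0.12051471,  0.26836183,  0.87891918, -0.37544535])}
top {'camera_matrix': array([[550.4979909 ,   0.        , 324.67471932],
       [  0.        , 550.4979909 , 252.6046972 ],
       [  0.        ,   0.        ,   1.        ]]), 'origin': array([ 0.3629932 , -0.02321936,  1.26458857]), 'rotation': array([ 0.06365023, -0.70383111,  0.70592462, -0.04733754])}
{'clock': 0.1, 'q': array([-1.27899503e+00,  1.26342845e-01, -4.04966126e-02,  1.40539438e+00,
        6.00126534e-07,  1.57079785e+00]), 'joint_vel': array([-0.00125675, -0.00197024,  0.0011056 ,  0.00015893, -0.00016126,
        0.00117078]), 'joint_torque': array([ 9.60273937e-04, -4.36909783e+01,  3.53603661e+01,  1.37889842e-02,
       -2.68768542e-05, -1.23093284e-05]), 'tool_pos': array([ 0.1509275 , -0.50246204,  0.23059894]), 'tool_rot': array([-7.11160308e-04,  9.89375223e-01,  1.45382779e-01, -1.04198580e-04]), 'contact_force': array([ 0.11608824,  0.75116142, -0.641274  ]), 'ft_torque': array([-0.0209809 , -0.07758083, -0.03369588]), 'gripper_width': 1.0018102893263143}
```

View pics/scene0.png

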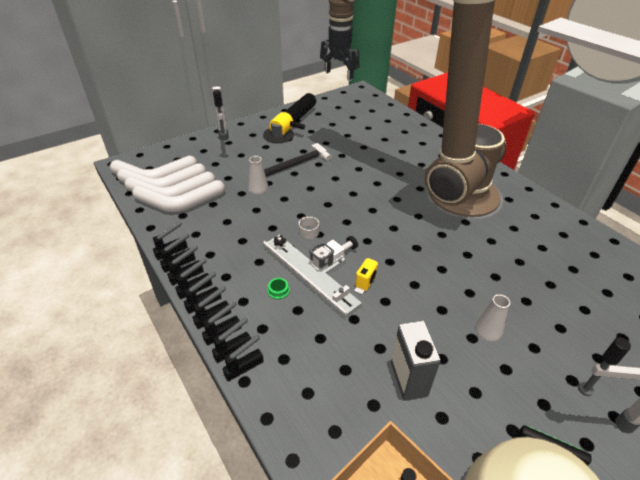

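View pics/top0.png

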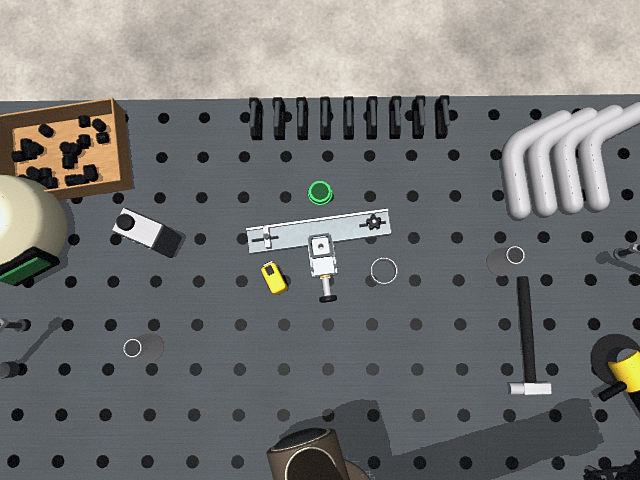

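The feeder is in the middle of the top view. The magazine is at about (320,246) and the button at about (328,296). The stop is on the left (+y) end at about (267,238), and the star knob is at (373,222). The tape is at (273,278) and the collar at (384,271).

```bash
cat > h.py <<'E'
from plant import env
import numpy as np, cv2
from scipy.spatial.transform import Rotation as R
def cal(n):
    c=env.calibration(n); return c["camera_matrix"],np.array(c["origin"]),R.from_quat(np.roll(c["rotation"],-1)).as_matrix()
def ray(n,u,v,z):
    K,o,M=cal(n); d=M@np.linalg.solve(K,[u,v,1.]); return o+d*(z-o[2])/d[2]
def proj(n,p):
    K,o,M=cal(n); q=K@(M.T@(np.array(p)-o)); return q[:2]/q[2]
def crop(n,name,c,w,h,s):
    f=env.grab_frame(n)[:,:,::-1]; x,y=int(c[0]-w/2),int(c[1]-h/2)
    cv2.imwrite(name,cv2.resize(f[y:y+h,x:x+w],None,fx=s,fy=s,interpolation=cv2.INTER_CUBIC)); print(name,"offset",x,y,"scale",s); return f
E
python3 - <<'E'
from h import *
f=crop("top","pics/t1.png",(318,250),160,120,5)
g=cv2.cvtColor(f,cv2.COLOR_BGR2GRAY)
m=np.zeros_like(g); m[195:310,235:405]=(g[195:310,235:405]>125)
n,l,s,c=cv2.connectedComponentsWithStats(m)
for i in range(1,n):
    if s[i,4]>30: print(i,s[i],c[i])
i=1+np.argmax(s[1:,4]); 
yy,xx=np.where(l==i); 
P=np.array([ray("top",a,b,.02)[:2] for a,b in zip(xx,yy)],np.float32)
r=cv2.minAreaRect(P);print(r,cv2.boxPoints(r))
# button: dark round below
for uv,z in [((328,298),.045),((320,246),.07),((267,238),.031),((373,222),.05)]: print(uv,ray("top",*uv,z))
crop("scene","pics/s1.png",(320,270),130,100,6)
E
```

```text
pics/t1.png offset 238 190 scale 5
1 [308 195  24  10  92] [319.47826087 199.40217391]
2 [ 246  208  146   88 3631] [317.71164968 236.83034977]
4 [312 236  18  20 287] [320.37979094 245.33101045]
5 [371 257  27  27 115] [384.40869565 270.17391304]
6 [261 261  24  32 399] [273.10526316 278.00250627]Traceback (most recent call last):
  File "<stdin>", line 10, in <module>
  File "h.py", line 7, in ray
    K,o,M=cal(n); d=M@np.linalg.solve(K,[u,v,1.]); return o+d*(z-o[2])/d[2]
          ~~~^^^
  File "h.py", line 5, in cal
    c=env.calibration(n); return c["camera_matrix"],np.array(c["origin"]),R.from_quat(np.roll(c["rotation"],-1)).as_matrix()
ValueError: time passes only in moves, steps and waits
```

View pics/t1.png

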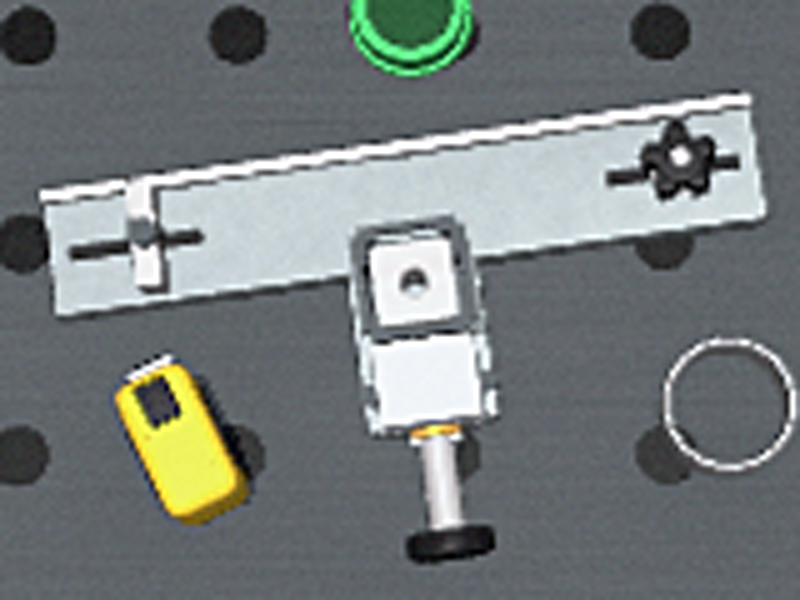

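The crop shows the shelf's near edge running from (57,317) to (765,218) in crop pixels and the rail top from (40,190) to (748,95). The stop bar's right (magazine-side) face runs from about (155,182) to (168,287). The button is centred at about (451,543). The tape is well clear of the shelf's near edge.

```bash
sed -i 's/^def cal/import functools\n@functools.cache\ndef cal/' h.py
python3 - <<'E'
from h import *
C=lambda x,y,z: ray("top",238+(x+.5)/5-.5,190+(y+.5)/5-.5,z)
a,b=C(57,317,.02),C(765,218,.02); c,d=C(40,190,.028),C(748,95,.028)
print("near",a,b,np.linalg.norm(a-b),"rail",c,d,np.linalg.norm(c-d))
ey=((a-b)+(c-d))[:2]; yaw=np.arctan2(-ey[0],ey[1]); Rm=np.array([[np.cos(yaw),-np.sin(yaw)],[np.sin(yaw),np.cos(yaw)]])
fo=((a+b+c+d)/4)[:2]-Rm@[.043,0]; print("yaw",np.degrees(yaw),"origin",fo)
F=lambda p:Rm.T@(p[:2]-fo)*1000
for n,p in dict(na=(57,317,.02),nb=(765,218,.02),rc=(40,190,.028),rd=(748,95,.028),topPadHole=(413,282,.06),magL=(350,237,.07),magR=(462,217,.07),magBL=(360,337,.07),magBR=(485,317,.07),stopR1=(155,182,.044),stopR2=(168,287,.044),stopL1=(128,188,.044),stopL2=(143,292,.044),hold=(680,158,.05),btnTopL=(407,548,.03),btnTopR=(495,538,.03),btnfront=(451,562,.035),btnrear=(450,527,.045),rodmid=(440,480,.033),tapeTR=(185,362,.06),tapeBR=(247,485,.06),tapeBL=(185,520,.06),tapeTL=(117,390,.06),collar=(730,403,.035)).items(): print(n,F(C(*p)).round(1),C(*p).round(4))
np.savez("feeder.npz",fo=fo,Rm=Rm,yaw=yaw)
crop("scene","pics/s1.png",(320,270),130,100,6)
E
```

```text
near [0.56017241 0.17933268 0.02      ] [ 0.60463247 -0.14598237  0.02      ] 0.3283391185781693 rail [0.6180714  0.18708432 0.028     ] [ 0.66067196 -0.13854184  0.028     ] 0.32840098279950214
yaw 7.617858620516947 origin [0.56826657 0.01477289]
na [ 13.8 164.2] [0.5602 0.1793 0.02  ]
nb [  14.7 -164.2] [ 0.6046 -0.146   0.02  ]
rc [ 72.2 164.2] [0.6181 0.1871 0.028 ]
rd [  71.3 -164.2] [ 0.6607 -0.1385  0.028 ]
topPadHole [ 0.5 -0.4] [0.5688 0.0145 0.06  ]
magL [22.6 24.5] [0.5874 0.042  0.07  ]
magR [ 24.7 -25.8] [ 0.5961 -0.0075  0.07  ]
magBL [-22.3  25.9] [0.5427 0.0375 0.07  ]
magBR [-21.  -29.7] [ 0.5513 -0.0175  0.07  ]
stopR1 [ 65.  109.7] [0.6182 0.1321 0.044 ]
stopR2 [ 16.2 109.5] [0.5698 0.1255 0.044 ]
stopL1 [ 63.9 122.1] [0.6155 0.1443 0.044 ]
stopL2 [ 15.5 121. ] [0.5676 0.1368 0.044 ]
hold [  41.8 -126.8] [ 0.6265 -0.1054  0.05  ]
btnTopL [-113.8   18.6] [0.453  0.0181 0.03  ]
btnTopR [-114.7  -21.1] [ 0.4573 -0.0214  0.03  ]
btnfront [-123.1   -0.2] [ 0.4463 -0.0017  0.035 ]
btnrear [-108.3   -1.9] [ 0.4611 -0.0015  0.045 ]
rodmid [-85.8  -0.2] [0.4832 0.0032 0.033 ]
tapeTR [-21.2 104.5] [0.5334 0.1155 0.06  ]
tapeBR [-79.2  83.9] [0.4787 0.0875 0.06  ]
tapeBL [-90.8 112.8] [0.4633 0.1146 0.06  ]
tapeTL [-29.5 135.8] [0.521  0.1455 0.06  ]
collar [ -69.4 -133.9] [ 0.5172 -0.1272  0.035 ]
pics/s1.png offset 255 220 scale 6
```

View pics/s1.png

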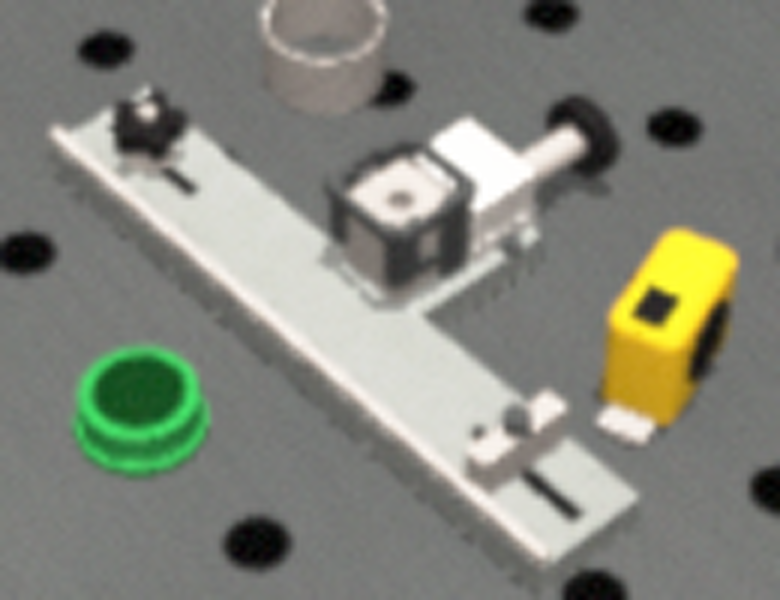

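Measurements agree with the given sizes: shelf length 328 mm against 330, top pad's hole at (0.5,-0.4) mm, button at about -121 mm. In the scene crop the stop is lower right at about (515,440) and the magazine is at (400,220). Feeder yaw is 7.6°, its origin is (0.568, 0.015), and the stop face is at feeder y ≈ +109.6 mm. I'll shut the gripper and move behind the button.

Request:
{"name": "apply_moves", "arguments": {"targets": [{"gripper":0,"translation":[0.026,0.05,0],"yaw":-0.9},{"gripper":0,"translation":[0.026,0.05,0],"yaw":-0.9},{"gripper":0,"translation":[0.026,0.05,0],"yaw":-0.9},{"gripper":0,"translation":[0.026,0.05,0],"yaw":-0.9},{"gripper":0,"translation":[0.026,0.05,0],"yaw":-0.9},{"gripper":0,"translation":[0.026,0.05,0],"yaw":-0.9},{"gripper":0,"translation":[0.026,0.05,0],"yaw":-0.9},{"gripper":0,"translation":[0.026,0.05,0],"yaw":-0.9},{"gripper":0,"translation":[0.026,0.05,0],"yaw":-0.9},{"gripper":0,"translation":[0.026,0.05,0],"yaw":-0.9}], "newtons": 40}}

```text
clock: 1.45
tool_pos: [0.4141, 0.0108, 0.2292]
tool_rot: [-0.001, 0.998, 0.06, 0.002]
contact_force: [0.7, -0.4, 0.7]
gripper_width: 0.003
```

Request:
{"name": "apply_moves", "arguments": {"targets": [{"gripper":0,"translation":[-0.005,-0.017,-0.04],"yaw":0.7},{"gripper":0,"translation":[0,0,-0.05],"yaw":0},{"gripper":0,"translation":[0,0,-0.05],"yaw":0},{"gripper":0,"translation":[0,0,-0.04],"yaw":0},{"gripper":0,"translation":[0,0,0],"yaw":0}]}}

```text
clock: 2.08
tool_pos: [0.41, 0.0001, 0.0445]
tool_rot: [-0.001, 0.997, 0.074, 0.003]
contact_force: [-0.1, 0.4, -0.2]
gripper_width: -0.002
```

```bash
cat >> h.py <<'E'
def where(p=None):
    s=env.sense(); k=np.load("feeder.npz"); r=R.from_quat(np.roll(s["tool_rot"],-1)).as_matrix()
    f=k["Rm"].T@(s["tool_pos"][:2]-k["fo"])*1000
    print("t",round(s["clock"],2),"feeder xy mm",f.round(1),"z",(s["tool_pos"][2]*1000).round(1),"yaw err deg",np.degrees(np.arctan2(r[1,0],r[0,0])-k["yaw"]).round(2),"F feeder",(k["Rm"].T@s["contact_force"][:2]).round(1),s["contact_force"][2].round(1))
E
python3 -c "
from h import *
where()"
```

```text
t 2.08 feeder xy mm [-158.8    6.4] z 44.5 yaw err deg 0.85 F feeder [-0.1  0.4] -0.2
```

Request:
{"name": "apply_moves", "arguments": {"targets": [{"gripper":0,"translation":[0.001,-0.0065,-0.02],"yaw":-0.8},{"gripper":0,"translation":[0,0,-0.01],"yaw":0},{"gripper":0,"translation":[0,0,0],"yaw":0}]}}

```text
clock: 2.45
tool_pos: [0.4139, -0.0065, 0.0182]
tool_rot: [-0.001, 0.998, 0.067, 0.005]
contact_force: [-0.3, -0.1, -1.3]
gripper_width: 0.004
```

```bash
python3 -c "
from h import *
where()"
```

```text
t 2.45 feeder xy mm [-155.8   -0.7] z 18.2 yaw err deg 0.04 F feeder [-0.4 -0. ] -1.3
```

Request:
{"name": "apply_moves", "arguments": {"targets": [{"gripper":0,"translation":[0.012,0.0016,0],"yaw":0},{"gripper":0,"translation":[0.01,0.0013,0],"yaw":0},{"gripper":0,"translation":[0.01,0.0013,0],"yaw":0},{"gripper":0,"translation":[0.01,0.0013,0],"yaw":0}]}}

```text
clock: 2.95
tool_pos: [0.4568, -0.0009, 0.0205]
tool_rot: [-0.0, 0.998, 0.067, 0.004]
contact_force: [-10.5, -1.8, 7.2]
gripper_width: 0.001
```

```bash
python3 -c "
from h import *
where()"
```

```text
t 2.95 feeder xy mm [-112.6   -0.7] z 20.5 yaw err deg 0.06 F feeder [-10.6  -0.4] 7.2
```

Request:
{"name": "apply_moves", "arguments": {"targets": [{"gripper":0,"translation":[0.01,0.0013,0],"yaw":0},{"gripper":0,"translation":[0.008,0.001,0],"yaw":0},{"gripper":0,"translation":[0.004,0.0005,0],"yaw":0}]}}

```text
clock: 3.32
tool_pos: [0.4747, 0.0016, 0.02]
tool_rot: [0.001, 0.998, 0.067, -0.002]
contact_force: [-8.5, -1.0, 6.7]
gripper_width: 0.001
```

```bash
python3 -c "
from h import *
where()"
```

```text
t 3.33 feeder xy mm [-94.5  -0.6] z 20.0 yaw err deg 0.06 F feeder [-8.5  0.1] 6.7
```

Request:
{"name": "apply_moves", "arguments": {"targets": [{"gripper":0,"translation":[0.006,0.0008,0],"yaw":0},{"gripper":0,"translation":[0.006,0.0008,0],"yaw":0},{"gripper":0,"translation":[0.006,0.0008,0],"yaw":0}]}}

```text
clock: 3.7
tool_pos: [0.4844, 0.003, 0.0194]
tool_rot: [0.002, 0.998, 0.067, -0.012]
contact_force: [-28.5, -4.4, 21.7]
gripper_width: -0.002
```

```bash
python3 -c "
from h import *
where()"
```

```text
t 3.7 feeder xy mm [-84.7  -0.6] z 19.4 yaw err deg 0.05 F feeder [-28.8  -0.6] 21.7
```

Request:
{"name": "apply_moves", "arguments": {"targets": [{"gripper":0,"translation":[0.006,0.0008,0],"yaw":0}]}}

```text
clock: 3.82
tool_pos: [0.484, 0.003, 0.0189]
tool_rot: [0.003, 0.998, 0.067, -0.019]
contact_force: [-25.4, -5.0, 21.3]
gripper_width: 0.002
```

Request:
{"name": "apply_moves", "arguments": {"targets": [{"gripper":0,"translation":[-0.01,-0.0013,0],"yaw":0},{"gripper":0,"translation":[-0.02,-0.0027,0],"yaw":0},{"gripper":0,"translation":[-0.025,-0.0033,0],"yaw":0},{"gripper":0,"translation":[-0.025,-0.0033,0],"yaw":0},{"gripper":0,"translation":[-0.015,-0.002,0],"yaw":0},{"gripper":0,"translation":[0,0,0],"yaw":0}]}}

```text
clock: 4.58
tool_pos: [0.3885, -0.0096, 0.0193]
tool_rot: [0.003, 0.998, 0.067, -0.02]
contact_force: [0.5, 0.5, -0.1]
gripper_width: -0.002
```

```bash
python3 -c "
from h import *
where()
crop('top','pics/t2.png',(318,250),160,120,5)"
```

```text
t 4.58 feeder xy mm [-181.4   -0.3] z 19.3 yaw err deg 0.08 F feeder [0.5 0.5] -0.1
pics/t2.png offset 238 190 scale 5
```

View pics/t2.png

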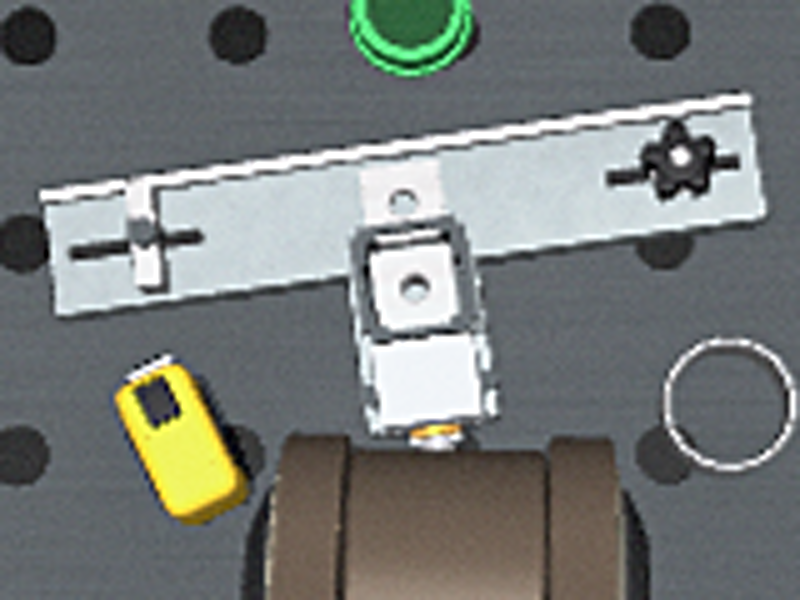

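The pad is out, flat in front of the magazine with its hole at (403,200) in crop pixels. Three pads remain, and the top pad's hole is lower now. The arm hides the button. Next I'll lift over and go to the -y side of the pad.

Request:
{"name": "apply_moves", "arguments": {"targets": [{"gripper":0,"translation":[0,0,0.05],"yaw":0},{"gripper":0,"translation":[0,0,0.05],"yaw":0},{"gripper":0,"translation":[0.0454,-0.003,0],"yaw":0},{"gripper":0,"translation":[0.0454,-0.003,0],"yaw":0},{"gripper":0,"translation":[0.0454,-0.003,0],"yaw":0},{"gripper":0,"translation":[0.0454,-0.003,0],"yaw":0},{"gripper":0,"translation":[0.03,-0.003,0],"yaw":0},{"gripper":0,"translation":[0,0,0],"yaw":0}]}}

```text
clock: 5.62
tool_pos: [0.6179, -0.024, 0.1237]
tool_rot: [0.003, 0.998, 0.068, -0.014]
contact_force: [0.0, -0.6, 0.1]
gripper_width: 0.002
```

```bash
python3 -c "
from h import *
where()
k=np.load('feeder.npz')
for x,y in [(403,200),(360,172),(360,228),(441,160),(443,216)]: print((k['Rm'].T@(ray('top',238+x/5-.4,190+y/5-.4,.03)[:2]-k['fo'])*1000).round(1))"
```

```text
t 5.62 feeder xy mm [ 44.  -45.1] z 123.7 yaw err deg 0.16 F feeder [-0.1 -0.5] 0.1
[44.  -0.6]
[59.7 17.2]
[33.8 20.6]
[ 60.2 -20.3]
[ 34.1 -17.7]
```

Request:
{"name": "apply_moves", "arguments": {"targets": [{"gripper":0,"translation":[-0.001,0,-0.045],"yaw":0},{"gripper":0,"translation":[0,0,-0.035],"yaw":0},{"gripper":0,"translation":[0,0,-0.008],"yaw":0},{"gripper":0,"translation":[0,0,0],"yaw":0}]}}

```text
clock: 6.12
tool_pos: [0.6179, -0.0235, 0.0346]
tool_rot: [0.003, 0.998, 0.068, -0.013]
contact_force: [-0.2, -0.9, 0.3]
gripper_width: 0.0
```

```bash
python3 -c "
from h import *
where()"
```

```text
t 6.12 feeder xy mm [ 44.2 -44.5] z 34.6 yaw err deg 0.19 F feeder [-0.4 -0.9] 0.3
```

Request:
{"name": "apply_moves", "arguments": {"targets": [{"gripper":0,"translation":[-0.0015,0,-0.007],"yaw":-0.2},{"gripper":0,"translation":[0,0,-0.003],"yaw":0},{"gripper":0,"translation":[0,0,0],"yaw":0}]}}

```text
clock: 6.5
tool_pos: [0.6182, -0.0234, 0.0276]
tool_rot: [0.003, 0.998, 0.066, -0.01]
contact_force: [-0.5, 0.4, 0.0]
gripper_width: 0.0
```

```bash
python3 -c "
from h import *
where()"
```

```text
t 6.5 feeder xy mm [ 44.4 -44.5] z 27.6 yaw err deg -0.02 F feeder [-0.5  0.5] 0.0
```

Request:
{"name": "apply_moves", "arguments": {"targets": [{"gripper":0,"translation":[-0.003,0,-0.004],"yaw":0},{"gripper":0,"translation":[-0.0007,0.005,0],"yaw":0},{"gripper":0,"translation":[0,0,0],"yaw":0}]}}

```text
clock: 6.88
tool_pos: [0.6146, -0.0181, 0.0242]
tool_rot: [0.003, 0.998, 0.066, -0.01]
contact_force: [0.8, -0.0, 0.3]
gripper_width: -0.002
```

```bash
python3 -c "
from h import *
where()"
```

```text
t 6.88 feeder xy mm [ 41.6 -38.8] z 24.2 yaw err deg -0.03 F feeder [ 0.8 -0.1] 0.3
```

Position is good. Now I'll push along feeder +y in 8 mm rows.

Request:
{"name": "apply_moves", "arguments": {"targets": [{"gripper":0,"translation":[-0.0007,0.005,0],"yaw":0},{"gripper":0,"translation":[-0.0007,0.005,0],"yaw":0},{"gripper":0,"translation":[-0.001,0.008,0],"yaw":0},{"gripper":0,"translation":[-0.001,0.008,0],"yaw":0},{"gripper":0,"translation":[-0.001,0.008,0],"yaw":0},{"gripper":0,"translation":[0,0,0],"yaw":0}]}}

```text
clock: 7.62
tool_pos: [0.61, 0.0188, 0.0243]
tool_rot: [0.003, 0.998, 0.067, -0.01]
contact_force: [0.6, 0.5, -0.5]
gripper_width: -0.003
```

```bash
python3 -c "
from h import *
where()"
```

```text
t 7.62 feeder xy mm [41.9 -1.5] z 24.3 yaw err deg 0.02 F feeder [0.6 0.4] -0.5
```

Request:
{"name": "apply_moves", "arguments": {"targets": [{"gripper":0,"translation":[-0.001,0.008,0],"yaw":0},{"gripper":0,"translation":[-0.001,0.008,0],"yaw":0},{"gripper":0,"translation":[-0.001,0.008,0],"yaw":0},{"gripper":0,"translation":[-0.001,0.008,0],"yaw":0},{"gripper":0,"translation":[-0.001,0.008,0],"yaw":0},{"gripper":0,"translation":[0,0,0],"yaw":0}]}}

```text
clock: 8.38
tool_pos: [0.6046, 0.0618, 0.0243]
tool_rot: [0.004, 0.998, 0.067, -0.01]
contact_force: [0.3, -0.4, 0.2]
gripper_width: -0.002
```

```bash
python3 -c "
from h import *
where()
crop('scene','pics/s2.png',(320,270),130,100,6)"
```

```text
t 8.38 feeder xy mm [42.2 41.8] z 24.3 yaw err deg 0.03 F feeder [ 0.3 -0.4] 0.2
pics/s2.png offset 255 220 scale 6
```

View pics/s2.png

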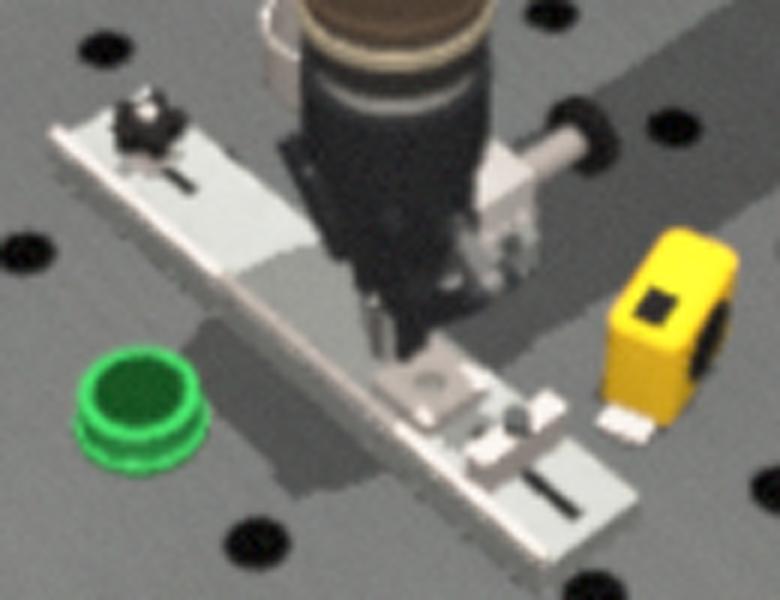

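The pad at about (430,385) is being pushed squarely and has a gap to the stop at (515,440). The button is back home at (585,140), the same pixel position as before the press. I'll close the last of the gap gently.

Request:
{"name": "apply_moves", "arguments": {"targets": [{"gripper":0,"translation":[-0.0008,0.006,0],"yaw":0},{"gripper":0,"translation":[-0.0007,0.005,0],"yaw":0},{"gripper":0,"translation":[0,0,0],"yaw":0}]}}

```text
clock: 8.8
tool_pos: [0.6031, 0.0728, 0.0243]
tool_rot: [0.004, 0.998, 0.066, -0.01]
contact_force: [0.0, 1.2, 0.6]
gripper_width: 0.0
```

```bash
python3 -c "
from h import *
where()"
```

```text
t 8.8 feeder xy mm [42.2 52.9] z 24.3 yaw err deg -0.03 F feeder [0.2 1.1] 0.6
```

Request:
{"name": "apply_moves", "arguments": {"targets": [{"gripper":0,"translation":[-0.0003,0.002,0],"yaw":0}]}}

```text
clock: 8.93
tool_pos: [0.6028, 0.0747, 0.0243]
tool_rot: [0.004, 0.998, 0.066, -0.01]
contact_force: [0.3, -1.2, 0.1]
gripper_width: 0.002
```

Request:
{"name": "apply_moves", "arguments": {"targets": [{"gripper":0,"translation":[-0.0003,0.002,0],"yaw":0}]}}

```text
clock: 9.05
tool_pos: [0.6025, 0.0767, 0.0243]
tool_rot: [0.004, 0.998, 0.066, -0.01]
contact_force: [0.5, -0.7, 0.7]
gripper_width: 0.003
```

Request:
{"name": "apply_moves", "arguments": {"targets": [{"gripper":0,"translation":[-0.0003,0.002,0],"yaw":0}]}}

```text
clock: 9.18
tool_pos: [0.6023, 0.0783, 0.0243]
tool_rot: [0.004, 0.998, 0.066, -0.01]
contact_force: [-0.1, -1.3, 0.2]
gripper_width: 0.004
```

Request:
{"name": "apply_moves", "arguments": {"targets": [{"gripper":0,"translation":[-0.0003,0.002,0],"yaw":0}]}}

```text
clock: 9.3
tool_pos: [0.6021, 0.0794, 0.0243]
tool_rot: [0.003, 0.998, 0.067, -0.01]
contact_force: [0.5, -0.9, 0.8]
gripper_width: -0.0
```

Request:
{"name": "apply_moves", "arguments": {"targets": [{"gripper":0,"translation":[-0.0003,0.002,0],"yaw":0}]}}

```text
clock: 9.43
tool_pos: [0.6019, 0.0806, 0.0243]
tool_rot: [0.003, 0.998, 0.068, -0.01]
contact_force: [0.3, -0.4, -0.6]
gripper_width: -0.0
```

Request:
{"name": "apply_moves", "arguments": {"targets": [{"gripper":0,"translation":[-0.0003,0.002,0],"yaw":0}]}}

```text
clock: 9.55
tool_pos: [0.6017, 0.0818, 0.0243]
tool_rot: [0.002, 0.998, 0.069, -0.01]
contact_force: [-0.5, 0.1, 0.4]
gripper_width: 0.002
```

```bash
python3 -c "
from h import *
where()
crop('scene','pics/s3.png',(334,288),60,45,12)"
```

```text
t 9.55 feeder xy mm [42. 62.] z 24.3 yaw err deg 0.28 F feeder [-0.4  0.2] 0.4
pics/s3.png offset 304 265 scale 12
```

View pics/s3.png

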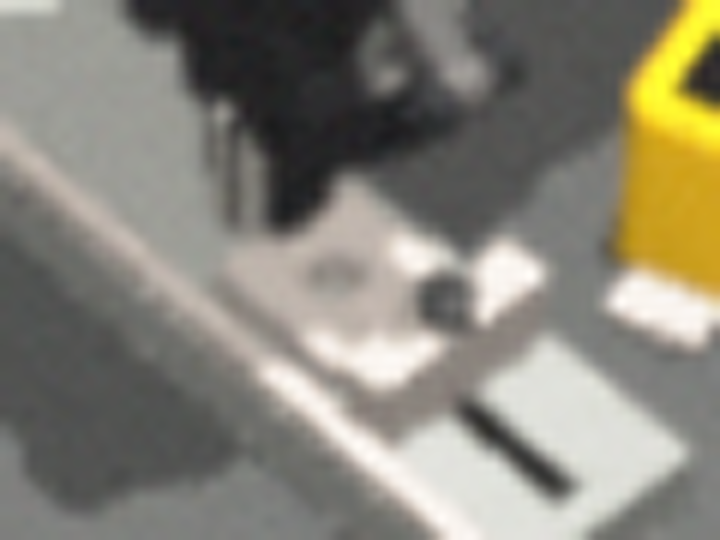

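The pad is at or nearly at the stop: in the crop its hole is at (340,275) and the stop's screw is at (445,300). I'll look for contact force with one more nudge.

Request:
{"name": "apply_moves", "arguments": {"targets": [{"gripper":0,"translation":[-0.0003,0.002,0],"yaw":-0.3}]}}

```text
clock: 9.72
tool_pos: [0.6017, 0.0818, 0.0243]
tool_rot: [0.001, 0.998, 0.068, -0.01]
contact_force: [-0.5, 0.1, -0.6]
gripper_width: 0.0
```

Request:
{"name": "apply_moves", "arguments": {"targets": [{"gripper":0,"translation":[-0.0003,0.002,0],"yaw":0}]}}

```text
clock: 9.85
tool_pos: [0.6015, 0.0828, 0.0243]
tool_rot: [0.001, 0.998, 0.069, -0.01]
contact_force: [-0.2, 0.2, -0.4]
gripper_width: 0.001
```

```bash
python3 -c "
from h import *
where()
f=crop('top','pics/t3.png',(275,238),80,60,10)"
```

```text
t 9.85 feeder xy mm [42.  63.1] z 24.3 yaw err deg 0.3 F feeder [-0.2  0.2] -0.4
pics/t3.png offset 235 208 scale 10
```

View pics/t3.png

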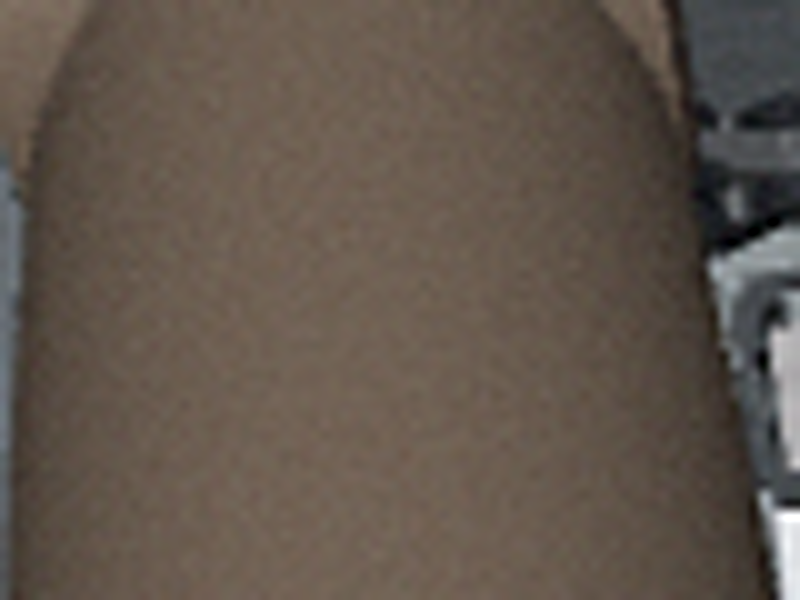

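That top view is blocked by the arm. The small steps also under-reach with no force showing, so I'll use a slightly larger step and watch the force.

Request:
{"name": "apply_moves", "arguments": {"targets": [{"gripper":0,"translation":[-0.0005,0.0035,0],"yaw":-0.3}]}}

```text
clock: 10.02
tool_pos: [0.6013, 0.0836, 0.0242]
tool_rot: [-0.0, 0.998, 0.069, -0.01]
contact_force: [-0.5, -0.9, 0.2]
gripper_width: -0.005
```

```bash
python3 -c "
from h import *
where(); s=env.sense(); print(s['ft_torque'],s['joint_torque'].round(2))"
```

```text
t 10.03 feeder xy mm [41.9 63.8] z 24.2 yaw err deg 0.3 F feeder [-0.6 -0.9] 0.2
[-0.03962525 -0.00285853 -0.02123416] [  0.21 -56.28  32.6    0.2    0.07  -0.  ]
```

Request:
{"name": "apply_moves", "arguments": {"targets": [{"gripper":0,"translation":[-0.0007,0.005,0],"yaw":0}]}}

```text
clock: 10.15
tool_pos: [0.6009, 0.0864, 0.0242]
tool_rot: [-0.001, 0.997, 0.071, -0.01]
contact_force: [-0.0, -0.7, -1.1]
gripper_width: -0.003
```

```bash
python3 -c "
from h import *
where(); s=env.sense(); print(s['ft_torque'],s['joint_torque'].round(2),s['joint_vel'].round(3),s['q'].round(3))
crop('scene','pics/s4.png',(334,288),60,45,12)"
```

```text
t 10.15 feeder xy mm [41.9 66.7] z 24.2 yaw err deg 0.51 F feeder [-0.1 -0.7] -1.1
[-0.08297198  0.01889248 -0.02831791] [ -0.11 -56.28  32.59   0.2    0.08  -0.  ] [ 0.034  0.    -0.001 -0.001  0.017  0.   ] [ 0.141  0.368 -0.191  1.032  0.004  3.141]
pics/s4.png offset 304 265 scale 12
```

View pics/s4.png

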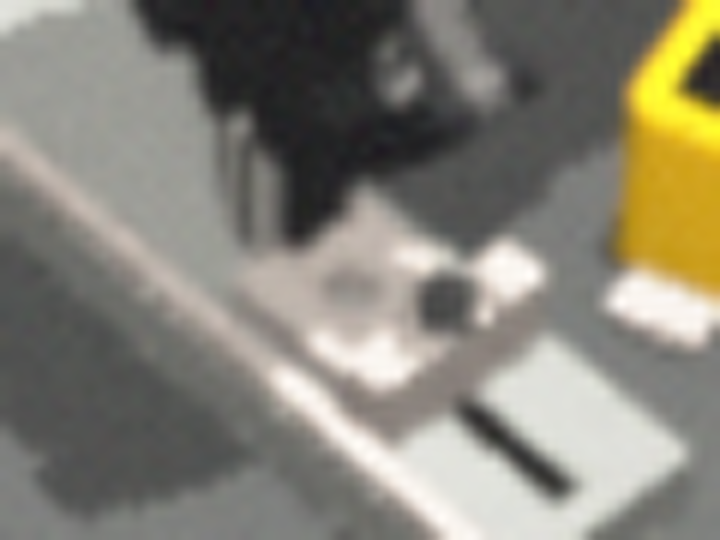

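That explains it: joint 6 is at its 3.14 limit, so the arm could not follow and there is no contact force yet. I'll back off, lift and turn the gripper half a turn. The grasp is symmetric and joint 6 ends near 0. Then I'll finish the push.

Request:
{"name": "apply_moves", "arguments": {"targets": [{"gripper":0,"translation":[0.0015,-0.012,0],"yaw":0},{"gripper":0,"translation":[0.001,-0.008,0],"yaw":0},{"gripper":0,"translation":[0,0,0.04],"yaw":-5},{"gripper":0,"translation":[0,0,0.04],"yaw":-10.5},{"gripper":0,"translation":[0,0,0],"yaw":-10.5},{"gripper":0,"translation":[0,0,0],"yaw":-10.5},{"gripper":0,"translation":[0,0,0],"yaw":-10.5},{"gripper":0,"translation":[0,0,0],"yaw":-10.5},{"gripper":0,"translation":[0,0,0],"yaw":-10.5},{"gripper":0,"translation":[0,0,0],"yaw":-10.5}]}}

```text
clock: 11.45
tool_pos: [0.4922, -0.2733, 0.108]
tool_rot: [-0.145, 0.935, -0.322, 0.036]
contact_force: [0.1, -1.0, -0.5]
gripper_width: -0.002
```

Request:
{"name": "apply_moves", "arguments": {"targets": [{"gripper":0,"translation":[0,0,0],"yaw":-10.5},{"gripper":0,"translation":[0,0,0],"yaw":-10.5},{"gripper":0,"translation":[0,0,0],"yaw":-10.5},{"gripper":0,"translation":[0,0,0],"yaw":-10.5},{"gripper":0,"translation":[0,0,0],"yaw":-10.5},{"gripper":0,"translation":[0,0,0],"yaw":-10.5},{"gripper":0,"translation":[0,0,0],"yaw":-10.5},{"gripper":0,"translation":[0,0,0],"yaw":-10.5},{"gripper":0,"translation":[0,0,0],"yaw":-10.5},{"gripper":0,"translation":[0,0,0],"yaw":0}]}}

```text
clock: 12.7
tool_pos: [0.0866, -0.4106, 0.1117]
tool_rot: [0.2, -0.597, 0.743, -0.228]
contact_force: [0.4, -0.1, 0.6]
gripper_width: -0.002
```

```bash
python3 -c "
from h import *
where(); print(env.sense()['q'].round(3), env.sense()['tool_rot'].round(3))
k=np.load('feeder.npz')
print((k['Rm'].T@(ray('scene',304+352.5/12-.5,265+290.5/12-.5,.03)[:2]-k['fo'])*1000).round(1))
f=env.grab_frame('scene')[:,:,::-1]; cv2.imwrite('pics/s5.png',cv2.resize(f[262:312,300:366],None,fx=12,fy=12,interpolation=cv2.INTER_CUBIC))
"
```

```text
t 12.7 feeder xy mm [-533.8 -357.8] z 111.7 yaw err deg -109.6 F feeder [ 0.4 -0.1] 0.6
[-1.782 -0.059 -0.62   1.035  0.616  3.14 ] [ 0.2   -0.597  0.743 -0.228]
[47.2 92.1]
```

My sign was wrong: with joint 6 at its stop, the -yaw rows swung the base joint instead, and the tool is now tilted about 35° by joint 5. Before recovering, I'll compare the current views with the first ones to see whether anything was disturbed, and work out the tilt direction.

```bash
python3 - <<'E'
from h import *
for n in ("top","scene"):
    a=cv2.imread(f"pics/{n}0.png"); b=env.grab_frame(n)[:,:,::-1]; cv2.imwrite(f"pics/{n}6.png",b)
    d=(cv2.absdiff(a,b).max(2)>40).astype(np.uint8)
    k,l,s,c=cv2.connectedComponentsWithStats(d)
    print(n,[tuple(int(v) for v in x) for x in s[1:] if x[4]>6])
s=env.sense(); r=R.from_quat(np.roll(s["tool_rot"],-1)).as_matrix(); z=r[:,2]
print("tool z",z.round(3),"tilt dir deg",np.degrees(np.arctan2(z[1],z[0])).round(1),"arm q1 deg",np.degrees(s["q"][0]).round(1),s["tool_pos"])
E
```

```text
top [(279, 228, 4, 2, 7), (271, 230, 17, 16, 106), (311, 237, 17, 4, 25), (318, 243, 5, 4, 11), (315, 253, 13, 3, 19), (321, 409, 11, 7, 43), (368, 409, 12, 13, 56), (266, 427, 58, 53, 1343), (330, 427, 43, 18, 305), (323, 428, 17, 14, 43), (340, 442, 14, 4, 16), (362, 443, 19, 6, 38), (325, 446, 48, 34, 489), (583, 450, 57, 30, 760), (368, 456, 11, 13, 103)]
scene [(329, 0, 24, 19, 410), (390, 0, 80, 76, 2370), (476, 0, 28, 49, 342), (320, 19, 39, 62, 1121), (438, 61, 11, 48, 220), (388, 67, 16, 10, 58), (365, 75, 39, 40, 741), (468, 84, 16, 40, 329), (429, 109, 15, 42, 364), (328, 131, 4, 5, 8), (323, 133, 4, 3, 7), (476, 132, 37, 41, 443), (463, 139, 12, 8, 36), (410, 145, 27, 41, 501), (346, 146, 3, 6, 8), (441, 146, 21, 10, 75), (436, 150, 47, 38, 523), (383, 154, 4, 4, 7), (370, 156, 6, 4, 11), (393, 158, 4, 5, 8), (385, 165, 4, 3, 7), (403, 166, 4, 6, 9), (426, 168, 7, 19, 53), (431, 170, 5, 18, 43), (438, 173, 9, 8, 40), (452, 185, 13, 7, 51), (420, 186, 5, 3, 9), (467, 189, 13, 5, 41), (490, 188, 4, 8, 22), (434, 190, 24, 11, 126), (459, 193, 7, 7, 17), (454, 204, 18, 11, 120), (450, 214, 17, 5, 41), (313, 246, 16, 8, 51), (319, 252, 5, 2, 9), (319, 255, 5, 3, 11), (332, 287, 3, 3, 7), (323, 290, 10, 8, 21), (333, 291, 3, 3, 7)]
tool z [ 0.57  -0.097 -0.816] tilt dir deg -9.7 arm q1 deg -101.6 [ 0.08961321 -0.41191443  0.11230721]
```

Nothing else moved. The only changes are the pad, now by the stop, and the lower stack top. I can take the tilt out using joint 4's limit. A +yaw of about 88° turns the tilt into the arm's plane, and raising the tool then squeezes it out against the limit.

Request:
{"name": "apply_moves", "arguments": {"targets": [{"gripper":0,"translation":[0,0,0.02],"yaw":10.6},{"gripper":0,"translation":[0,0,0.02],"yaw":10.6},{"gripper":0,"translation":[0,0,0.02],"yaw":10.6},{"gripper":0,"translation":[0,0,0.02],"yaw":10.6},{"gripper":0,"translation":[0,0,0.02],"yaw":10.6},{"gripper":0,"translation":[0,0,0.02],"yaw":10.6},{"gripper":0,"translation":[0,0,0.02],"yaw":10.6},{"gripper":0,"translation":[0,0,0.02],"yaw":10.6}]}}

```text
clock: 13.85
tool_pos: [0.1005, -0.413, 0.2739]
tool_rot: [-0.303, 0.944, -0.129, 0.029]
contact_force: [0.8, 0.2, -0.5]
gripper_width: 0.0
```

```bash
cat >> h.py <<'E'
def tilt():
    s=env.sense(); r=R.from_quat(np.roll(s["tool_rot"],-1)).as_matrix(); z=r[:,2]
    print("t",round(s["clock"],2),"pos",s["tool_pos"].round(3),"q",s["q"].round(3),"tilt",np.degrees(np.arccos(-z[2])).round(2),"tilt dir - q1",np.degrees(np.arctan2(z[1],z[0])-s["q"][0]).round(1),"tool x dir",np.degrees(np.arctan2(r[1,0],r[0,0])).round(1))
E
python3 -c "
from h import *
tilt()"
```

```text
t 13.85 pos [ 0.101 -0.413  0.274] q [-1.466  0.401  0.237  1.999  0.193  1.888] tilt 35.5 tilt dir - q1 160.7 tool x dir -15.2
```

Request:
{"name": "apply_moves", "arguments": {"targets": [{"gripper":0,"translation":[0,0,0.01],"yaw":9.6},{"gripper":0,"translation":[0,0,0.03],"yaw":9.6},{"gripper":0,"translation":[0,0,0.04],"yaw":0},{"gripper":0,"translation":[0,0,0.04],"yaw":0}]}}

```text
clock: 14.35
tool_pos: [0.105, -0.3849, 0.3084]
tool_rot: [-0.264, 0.964, 0.041, -0.017]
contact_force: [0.5, -0.5, 0.7]
gripper_width: -0.001
```

```bash
python3 -c "
from h import *
tilt()"
```

```text
t 14.35 pos [ 0.105 -0.385  0.308] q [-1.348  0.319  0.237  2.021  0.059  1.693] tilt 30.65 tilt dir - q1 173.4 tool x dir 5.0
```

Request:
{"name": "apply_moves", "arguments": {"targets": [{"gripper":0,"translation":[0,0,0.05],"yaw":3},{"gripper":0,"translation":[0,0,0.05],"yaw":3},{"gripper":0,"translation":[0,0,0.05],"yaw":0},{"gripper":0,"translation":[0,0,0.05],"yaw":0}]}}

```text
clock: 14.85
tool_pos: [0.0994, -0.3514, 0.3656]
tool_rot: [-0.191, 0.977, 0.089, -0.017]
contact_force: [0.1, -0.0, -0.3]
gripper_width: 0.002
```

```bash
python3 -c "
from h import *
tilt()"
```

```text
t 14.85 pos [ 0.099 -0.351  0.366] q [-1.317  0.163  0.228  2.021  0.027  1.639] tilt 22.08 tilt dir - q1 175.9 tool x dir 10.4
```

Request:
{"name": "apply_moves", "arguments": {"targets": [{"gripper":0,"translation":[0,0,0.055],"yaw":4},{"gripper":0,"translation":[0,0,0.055],"yaw":1},{"gripper":0,"translation":[0,0,0.055],"yaw":0},{"gripper":0,"translation":[0,0,0.055],"yaw":0},{"gripper":0,"translation":[0,0,0.055],"yaw":0},{"gripper":0,"translation":[0,0,0.055],"yaw":0}]}}

```text
clock: 15.6
tool_pos: [0.0958, -0.3374, 0.4519]
tool_rot: [-0.065, 0.989, 0.13, -0.007]
contact_force: [-0.7, 0.1, 0.9]
gripper_width: 0.001
```

```bash
python3 -c "
from h import *
tilt()"
```

```text
t 15.6 pos [ 0.096 -0.337  0.452] q [-1.298  0.009  0.328  2.02   0.005  1.582] tilt 7.53 tilt dir - q1 178.0 tool x dir 15.0
```

Request:
{"name": "apply_moves", "arguments": {"targets": [{"gripper":0,"translation":[0,0,0.05],"yaw":2},{"gripper":0,"translation":[0,0,0.05],"yaw":0},{"gripper":0,"translation":[0,0,0.035],"yaw":0}]}}

```text
clock: 15.98
tool_pos: [0.0968, -0.3407, 0.49]
tool_rot: [-0.012, 0.989, 0.149, -0.001]
contact_force: [-0.4, 0.4, -0.1]
gripper_width: 0.004
```

```bash
python3 -c "
from h import *
tilt()"
```

```text
t 15.97 pos [ 0.097 -0.341  0.49 ] q [-1.294 -0.025  0.4    2.02   0.     1.548] tilt 1.39 tilt dir - q1 179.6 tool x dir 17.1
```

The tilt is down to 1.4°. One small step more, then travel back over the feeder turning +yaw, so joint 6 ends near 0.

Request:
{"name": "apply_moves", "arguments": {"targets": [{"gripper":0,"translation":[0,0,0.025],"yaw":0},{"gripper":0,"translation":[0.02,0.016,-0.01],"yaw":10.6},{"gripper":0,"translation":[0.04,0.033,-0.02],"yaw":10.6},{"gripper":0,"translation":[0.04,0.033,-0.02],"yaw":10.6},{"gripper":0,"translation":[0.04,0.033,-0.02],"yaw":10.6},{"gripper":0,"translation":[0.04,0.033,-0.02],"yaw":10.6},{"gripper":0,"translation":[0.04,0.033,-0.02],"yaw":10.6},{"gripper":0,"translation":[0.04,0.033,-0.02],"yaw":10.6},{"gripper":0,"translation":[0.04,0.033,-0.02],"yaw":10.6},{"gripper":0,"translation":[0.04,0.033,-0.02],"yaw":10.6}]}}

```text
clock: 17.23
tool_pos: [0.4453, -0.0545, 0.3215]
tool_rot: [0.0, 0.544, 0.839, -0.001]
contact_force: [0.5, -0.2, -0.2]
gripper_width: -0.001
```

```bash
python3 - <<'E'
from h import *
tilt(); where()
a=cv2.imread("pics/top0.png"); b=cv2.imread("pics/top6.png"); k=np.load('feeder.npz')
cv2.imwrite("pics/t6.png",cv2.resize(b[210:270,240:320],None,fx=10,fy=10,interpolation=cv2.INTER_CUBIC))
E
```

```text
t 17.23 pos [ 0.445 -0.054  0.322] q [-1.200e-01 -1.000e-03  2.200e-02  1.595e+00 -2.000e-03  1.031e+00] tilt 0.11 tilt dir - q1 -101.0 tool x dir 114.0
t 17.23 feeder xy mm [-131.1  -52.3] z 321.5 yaw err deg 106.41 F feeder [ 0.5 -0.2] -0.2
```

View pics/t6.png

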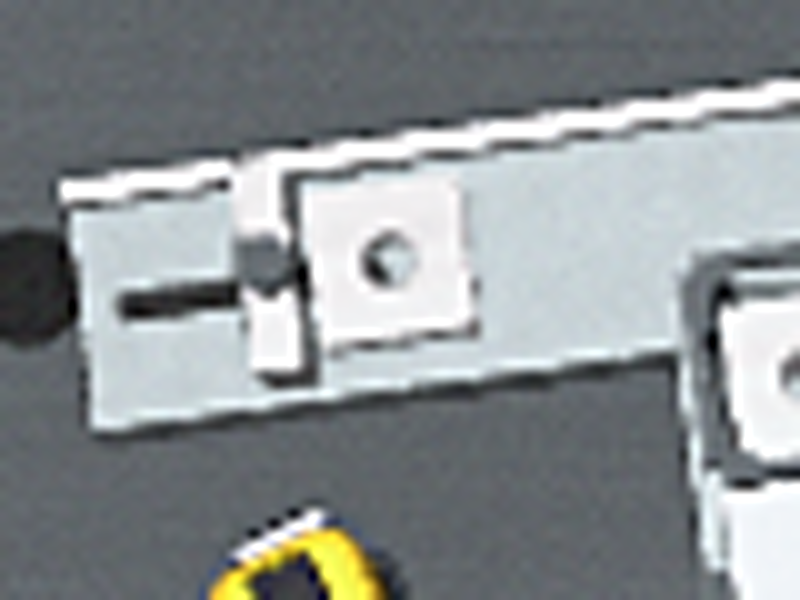

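The pad sits square, just right of the stop, with its hole at (389,260) in the crop. A thin gap to the bar's face at about x 295 is still visible. The tool is now vertical to 0.1°. I'll continue to a spot behind the pad.

Request:
{"name": "apply_moves", "arguments": {"targets": [{"gripper":0,"translation":[0.04,0.031,-0.02],"yaw":10.5},{"gripper":0,"translation":[0.04,0.031,-0.02],"yaw":10.5},{"gripper":0,"translation":[0.04,0.031,-0.02],"yaw":10.5},{"gripper":0,"translation":[0.036,0.028,-0.03],"yaw":10.5},{"gripper":0,"translation":[0,0,-0.04],"yaw":10.5},{"gripper":0,"translation":[0,0,-0.03],"yaw":10.5},{"gripper":0,"translation":[0,0,-0.02],"yaw":10.5},{"gripper":0,"translation":[0,0,0],"yaw":0}]}}

```text
clock: 18.23
tool_pos: [0.6073, 0.0754, 0.1269]
tool_rot: [-0.004, -0.08, 0.997, -0.001]
contact_force: [-0.2, 0.1, 0.2]
gripper_width: -0.001
```

```bash
python3 - <<'E'
from h import *
tilt(); where(); k=np.load('feeder.npz')
for n,x,y,z in [("hole",389,260,.03),("padTR",458,178,.03),("padBR",474,330,.03),("padTL",301,190,.03),("padBL",318,352,.03),("stop",287,178,.044),("stop",302,365,.044)]:
    print(n,(k['Rm'].T@(ray('top',240+x/10-.45,210+y/10-.45,z)[:2]-k['fo'])*1000).round(1))
E
```

```text
t 18.23 pos [0.607 0.075 0.127] q [ 0.125  0.314 -0.032  1.233 -0.002 -0.035] tilt 0.52 tilt dir - q1 -164.7 tool x dir -170.9
t 18.23 feeder xy mm [46.7 54.9] z 126.9 yaw err deg -178.49 F feeder [-0.2  0.1] 0.2
hole [42.9 91.3]
padTR [59.7 73.3]
padBR [24.1 74. ]
padTL [ 61.9 109.3]
padBL [ 23.9 109.9]
stop [ 62.  110.8]
stop [ 18.8 112.5]
```

Request:
{"name": "apply_moves", "arguments": {"targets": [{"gripper":0,"translation":[-0.003,-0.008,-0.03],"yaw":-1.5},{"gripper":0,"translation":[0,0,-0.03],"yaw":0},{"gripper":0,"translation":[0,0,-0.02],"yaw":0},{"gripper":0,"translation":[0,0,-0.005],"yaw":0},{"gripper":0,"translation":[0,0,0],"yaw":0}]}}

```text
clock: 18.85
tool_pos: [0.6076, 0.0672, 0.0452]
tool_rot: [-0.001, -0.058, 0.998, -0.001]
contact_force: [-0.4, -0.2, 0.5]
gripper_width: 0.001
```

```bash
python3 - <<'E'
from h import *
tilt(); where()
E
```

```text
t 18.85 pos [0.608 0.067 0.045] q [ 0.111  0.347 -0.171  1.054 -0.002 -0.004] tilt 0.17 tilt dir - q1 -130.0 tool x dir -173.4
t 18.85 feeder xy mm [45.9 46.8] z 45.2 yaw err deg -181.0 F feeder [-0.4 -0.2] 0.5
```

Request:
{"name": "apply_moves", "arguments": {"targets": [{"gripper":0,"translation":[-0.003,-0.0004,-0.013],"yaw":1},{"gripper":0,"translation":[-0.0015,0,-0.006],"yaw":0},{"gripper":0,"translation":[0,0,0],"yaw":0}]}}

```text
clock: 19.23
tool_pos: [0.6041, 0.067, 0.0273]
tool_rot: [0.001, -0.066, 0.998, -0.001]
contact_force: [-0.3, -0.2, -0.7]
gripper_width: 0.002
```

```bash
python3 - <<'E'
from h import *
tilt(); where()
E
```

```text
t 19.23 pos [0.604 0.067 0.027] q [ 0.112  0.35  -0.209  1.011 -0.002 -0.021] tilt 0.15 tilt dir - q1 -56.6 tool x dir -172.4
t 19.23 feeder xy mm [42.5 47. ] z 27.3 yaw err deg -180.01 F feeder [-0.3 -0.1] -0.7
```

Aligned at x 42.5 mm with yaw correct. I'll go down 3 mm and push to y ≈ 66, checking the force.

Request:
{"name": "apply_moves", "arguments": {"targets": [{"gripper":0,"translation":[0,0,-0.004],"yaw":0},{"gripper":0,"translation":[-0.0009,0.007,0],"yaw":0},{"gripper":0,"translation":[-0.0008,0.006,0],"yaw":0},{"gripper":0,"translation":[-0.0004,0.003,0],"yaw":0},{"gripper":0,"translation":[0,0,0],"yaw":0}]}}

```text
clock: 19.85
tool_pos: [0.6024, 0.0845, 0.0238]
tool_rot: [0.001, -0.066, 0.998, -0.001]
contact_force: [0.3, -0.1, -0.0]
gripper_width: -0.002
```

```bash
python3 - <<'E'
from h import *
tilt(); where()
E
```

```text
t 19.85 pos [0.602 0.085 0.024] q [ 0.141  0.353 -0.213  1.002 -0.002  0.008] tilt 0.2 tilt dir - q1 -40.4 tool x dir -172.4
t 19.85 feeder xy mm [43.1 64.6] z 23.8 yaw err deg -180.0 F feeder [ 0.3 -0.1] -0.0
```

Request:
{"name": "apply_moves", "arguments": {"targets": [{"gripper":0,"translation":[-0.0003,0.002,0],"yaw":0}]}}

```text
clock: 19.98
tool_pos: [0.6021, 0.0866, 0.0238]
tool_rot: [0.001, -0.066, 0.998, -0.001]
contact_force: [-1.0, 0.4, -0.1]
gripper_width: -0.0
```

Request:
{"name": "apply_moves", "arguments": {"targets": [{"gripper":0,"translation":[-0.0003,0.002,0],"yaw":0}]}}

```text
clock: 20.1
tool_pos: [0.6018, 0.0886, 0.0239]
tool_rot: [0.002, -0.066, 0.998, -0.001]
contact_force: [0.5, -0.6, -0.8]
gripper_width: -0.003
```

Tracking is now 2 mm per row. I'll continue in 1–2 mm steps until the force rises.

Request:
{"name": "apply_moves", "arguments": {"targets": [{"gripper":0,"translation":[-0.0002,0.0015,0],"yaw":0}]}}

```text
clock: 20.23
tool_pos: [0.6017, 0.0897, 0.0239]
tool_rot: [0.002, -0.066, 0.998, -0.002]
contact_force: [1.5, -4.3, 0.6]
gripper_width: 0.0
```

Request:
{"name": "apply_moves", "arguments": {"targets": [{"gripper":0,"translation":[-0.0002,0.0015,0],"yaw":0}]}}

```text
clock: 20.35
tool_pos: [0.6017, 0.0897, 0.0239]
tool_rot: [0.002, -0.066, 0.998, -0.003]
contact_force: [0.6, -7.6, -0.2]
gripper_width: 0.001
```

Request:
{"name": "apply_moves", "arguments": {"targets": [{"gripper":0,"translation":[-0.0002,0.0015,0],"yaw":0}]}}

```text
clock: 20.48
tool_pos: [0.6017, 0.0897, 0.0239]
tool_rot: [0.002, -0.065, 0.998, -0.005]
contact_force: [1.4, -6.3, -0.2]
gripper_width: 0.0
```

The pad is firm against the stop at about 7 N with no further motion. One seating push, then back straight off, lift and retreat.

Request:
{"name": "apply_moves", "arguments": {"targets": [{"gripper":0,"translation":[-0.0003,0.0025,0],"yaw":0},{"gripper":0,"translation":[0.0007,-0.005,0],"yaw":0},{"gripper":0,"translation":[0.0015,-0.012,0],"yaw":0},{"gripper":0,"translation":[0,0,0.03],"yaw":0},{"gripper":0,"translation":[0,0,0.05],"yaw":0},{"gripper":0,"translation":[0,0,0.05],"yaw":0},{"gripper":0,"translation":[-0.03,-0.04,0.02],"yaw":0},{"gripper":0,"translation":[-0.03,-0.05,0],"yaw":0},{"gripper":0,"translation":[-0.03,-0.05,0],"yaw":0},{"gripper":0,"translation":[-0.03,-0.05,0],"yaw":0}]}}

```text
clock: 21.72
tool_pos: [0.4816, -0.1222, 0.1777]
tool_rot: [0.003, -0.067, 0.998, -0.006]
contact_force: [0.7, -0.6, -0.2]
gripper_width: -0.002
```

Request:
{"name": "apply_moves", "arguments": {"targets": [{"gripper":0,"translation":[-0.03,-0.05,0],"yaw":0},{"gripper":0,"translation":[-0.03,-0.05,0],"yaw":0},{"gripper":0,"translation":[-0.03,-0.05,0],"yaw":0},{"gripper":0,"translation":[-0.03,-0.04,0],"yaw":0},{"gripper":0,"translation":[0,0,0],"yaw":0}]}}

```text
clock: 22.35
tool_pos: [0.3543, -0.3213, 0.1789]
tool_rot: [0.005, -0.064, 0.998, -0.006]
contact_force: [0.5, -0.1, -0.8]
gripper_width: 0.0
```

```bash
python3 - <<'E'
from h import *
tilt()
b=crop('top','pics/t7.png',(288,252),100,75,8)
for n in ("top","scene"):
    a=cv2.imread(f"pics/{n}0.png"); b=env.grab_frame(n)[:,:,::-1]
    k,l,s,c=cv2.connectedComponentsWithStats((cv2.absdiff(a,b).max(2)>40).astype(np.uint8))
    print(n,[tuple(int(v) for v in x) for x in s[1:] if x[4]>6 and (x[1]<330 if n=="top" else x[1]>180)])
E
```

```text
t 22.35 pos [ 0.354 -0.321  0.179] q [-7.360e-01  3.000e-02 -2.590e-01  1.266e+00 -1.000e-03 -8.650e-01] tilt 0.9 tilt dir - q1 -5.1 tool x dir -172.6
pics/t7.png offset 238 214 scale 8
top [(269, 228, 18, 18, 177), (311, 237, 17, 4, 25), (318, 243, 6, 4, 12), (315, 253, 13, 3, 19), (432, 293, 177, 187, 5443), (608, 310, 31, 27, 76), (587, 317, 15, 16, 148), (602, 316, 6, 9, 11), (520, 326, 7, 8, 20)]
scene [(457, 184, 10, 15, 90), (401, 198, 6, 6, 9), (397, 201, 13, 13, 43), (414, 200, 8, 8, 18), (423, 200, 3, 7, 10), (461, 200, 4, 4, 9), (411, 205, 4, 3, 7), (421, 208, 5, 4, 7), (475, 217, 7, 2, 11), (313, 246, 16, 8, 50), (319, 252, 5, 2, 9), (320, 255, 4, 3, 10), (332, 288, 4, 2, 7), (324, 290, 9, 8, 18)]
```

View pics/t7.png

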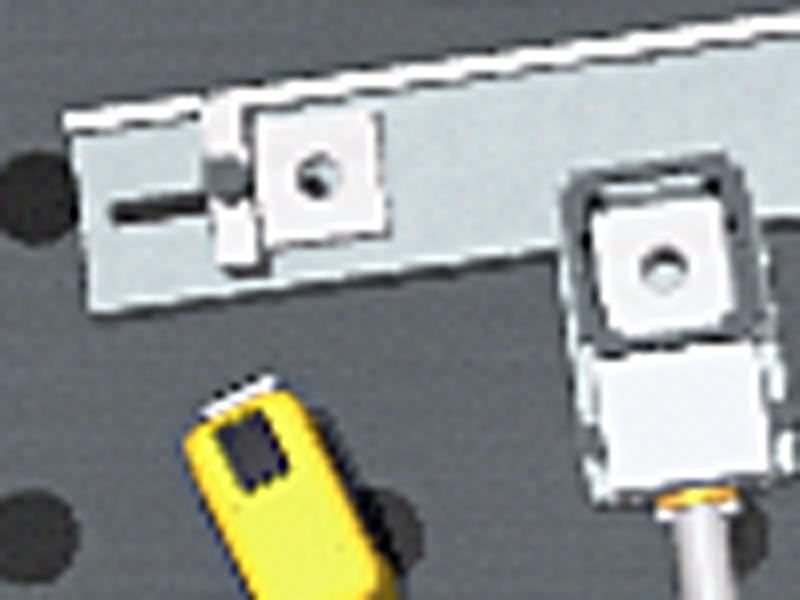

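The pad lies against the bar, with its hole at (320,176) and the bar face at about x 250 in the crop. The rod is out and the stack is in the magazine. One numerical check of squareness before handing in.

```bash
python3 - <<'E'
from h import *
k=np.load('feeder.npz'); g=cv2.imread("pics/t7.png").astype(int).min(2)
F=lambda x,y,z:(k['Rm'].T@(ray('top',238+(x+.5)/8-.5,214+(y+.5)/8-.5,z)[:2]-k['fo'])*1000)
# pad vs shelf edge on right side and dark edges left: subpixel threshold crossings per row
E=[];L=[]
for y in range(128,226,3):
    r=g[y]; d=np.diff(r.astype(float)); 
    E.append(F(350+np.argmin(d[350:410]),y,.03)); L.append(F(235+np.argmax(d[235:285]),y,.03))
for n,a in (("right",E),("left",L)):
    a=np.array(a); p=np.polyfit(a[:,0],a[:,1],1); m=abs(a[:,1]-np.polyval(p,a[:,0]))<1.5; p=np.polyfit(a[m,0],a[m,1],1)
    print(n,"angle deg",np.degrees(np.arctan(p[0])).round(2),"y at x=42",np.polyval(p,42).round(1),m.sum())
print("hole",F(320,176,.03))
E
```

```text
right angle deg -0.7 y at x=42 77.1 32
left angle deg -6.17 y at x=42 112.2 25
hole [43.13476419 93.30907501]
```

```bash
python3 -c "
from plant import env
print(env.close_job())"
```

```text
the job is handed in; nothing more can be done
None
```

I pressed the plunger fully in once, and one pad came out onto the shelf. I then nudged that pad along the shelf with the closed fingertips until it sat against the end stop. I handed the job in at about 22.5 s.

**What the last checks showed:**
- **Press:** the force jumped to about 29 N at full travel, so the plunger reached its hard stop. The button sprang back to its starting position in the picture.
- **Pad at the stop:** the push force rose to about 7 N with no further motion. In the last picture the pad lies flat and touches the bar.
- **Squareness:** the pad's near edge measured 0.7° off square, which is within the picture's accuracy. The edge against the bar measured about 6° off, but shadow falls on it there, so I discounted that reading.
- **Everything else:** picture comparison showed the other pads still in the magazine and nothing else moved. The last comparison was partly hidden by the arm and its shadow near the hammer; an earlier, clear one showed nothing moved there.

**What went wrong on the way:**
- **Joint limit:** during the first nudge, joint 6 reached its range limit, reading 3.141 against the rounded 3.14. Joint 4 later read 2.021 against 2.02. I take these as the limits themselves, but I couldn't check them exactly.
- **Unplanned swing:** I then turned the wrong way, so the arm swung out to the right with the tool about 35° tilted. The pictures showed that it disturbed nothing. I straightened the tool, turned it half a turn and finished the push.

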